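# Set the top jaw of a lathe steady

## Robot

A 6-joint arm with a two-finger parallel gripper is mounted at the origin on the work surface. World frame = base frame: x ahead of the robot, y to its left, z up, the work surface at z = 0. Lengths are in mm, angles in rad, forces in N, time in s.
With the tool pointing down it reaches from about 350 to 975 mm from the base axis. Payload 7.1 kg.
Tool frame: the origin (TCP) lies on the mounting face of the last link; the fingertips stand 182 mm ahead of it and the grasp point (between the pads) lies 163 mm ahead of it; z points along the fingers, y is the line along which they close (so a half turn about z gives the same grasp; the last joint's range is limited). The gripper opens to 88 mm and grips with 3 to 60 N. Pads are 20 mm wide; open, the fingers measure 115 mm over their backs; the gripper's body (75 mm by 178 mm) begins 61 mm behind the grasp point.
Start: joints at [-1.172, 0.423, 1.63, -0, 1.089, -0.019], TCP at [253.61, -571.217, 404.675] pointing down, gripper open.
Joint ranges: [-3, 3], [-0.9, 2.11], [0.09, 2.58], [-1.31, 4.45], [0.11, 2.69], [-2.54, 2.54]. Speed limits (rad/s): [2.39, 2.39, 3.01, 3.14, 3.14, 3.14].

## Interface

Orientations are given as a rotation vector (axis times angle).
In Python, from station import readout, viewer, ctrl gives the robot as it stands.
- The arm moves only by the tool arm_command, never from a script. Its arguments are lists of equal length, an entry for each row: "slide": the shift along the tool's x, y, z in m, a list of three; "delta_rot": the turn, a rotation vector about the tool's x, y, z in degrees, a list of three; "gripper": the opening, from 0 (shut) to 1 (fully open). In form: {"slide": [[dx, dy, dz], ...], "delta_rot": [[ax, ay, az], ...], "gripper": [gripper, ...]}. A call has 1 to 20 rows; each row shifts and turns the commanded pose from where the row before left it, along the tool's axes as they then stand; what a row does not reach is not made up. A row lasts 1/10 s, in which the tool goes at most 50 mm and 8.59 degrees, less where a joint would pass 70% of its speed; a pose out of reach is approached as far as the arm can. A call with a gripper value outside its range is refused whole. The fingers move at their own pace and stop on an object; the grip force is fixed at half the most. Time passes only in rows, so rows that do not move let the fingers close. It gives the time, the measured TCP pose, the force, the opening and the grip force at its end, in the units of the state.
- readout.read_state(): the state, without advancing time (a new reading comes with each control period).
- viewer.read_camera(name): name is "side" or "top"; returns a dict with "image" (480x640x3 uint8, red, green, blue), "fx", "fy", "cx", "cy" (pixels), "k1" (the pictures are not rectified: a ray, as slopes to the right and down, at radius r is drawn at 1 + k1 r^2 times it, then the intrinsics apply), "R" (3x3) and "t" (3): a world point X has camera coordinates R X + t. Camera axes: x right, y down, z forward; pixel columns grow to the right and rows downward; lengths in mm; the calibration is good to about 2 mm. A picture is of the moment at which its call begins. There is no depth.
- ctrl.sign_off(): hands the job in; it is judged then, once.
The state is a dict: "time": time; "joint_positions": joint angles; "joint_velocities": joint speeds; "joint_torque": joint torques, N m; "eef_pos": TCP position; "tcp_rot": TCP orientation; "wrist_force": force on the tool from outside, world axes, zero at the start; "ft_torque": the same for the moment, N m; "finger_gap": finger opening in mm; "grasp_force": force on a finger pad.
Only numpy, scipy, OpenCV 4.12 (cv2) and the standard library are available. Lean on these libraries where they do the work, as an engineer would, in place of code of your own. Each camera call takes 0.05 s, during which the arm holds its last target. There are 200 camera calls.

## Task

On the lathe's steady rest, turn the thumbscrew on top (the upright one) clockwise until its jaw seats on the turned stem, finger-tight only and with a light pinch, because the stem is slender and easily bowed. Then back the screw off a quarter turn for running clearance and finish still holding its head there, so that it cannot creep while I nip up the lock nut. Leave the wax tin, the chuck key and the drive centre on the lathe where they are.

Things in the scene. Friction and masses are not known exactly. Their poses are not given: they have to be found in the camera images.
- thumbscrew (a joint): turn of the top thumbscrew about its upright axis, rad; grows when turned clockwise seen from above (screwing in). 0 = jaw seated on the stem, screw stops firmly; negative = backed off by that angle (a quarter turn: -1.571). Starts backed off by 0.8 to 2.4. Steady drag about 0.04 N m; stays where left; sinks 1.5 mm per full turn
- paddle (a point): centre of the top thumbscrew's flat upright steel paddle head, on the screw axis, 309 mm above the bench. Paddle 42 wide (along this x), 10 thick (along this y: pinch it this way), 28 high (z, up), edges rounded 4; x, y turn with the screw. Nothing within 100 stands higher. The pinch is light while the finger forces on the head add up to under 50 N (25 per finger)
- boss_top (a point): flat top of the steady's boss under the top thumbscrew, on the screw axis, 37 mm below the paddle's centre. From it upward: brass lock nut 22 diameter, from 3 to 11 above; bare stem 9 diameter up to 23; then the paddle
- steady: steady rest fixed on the lathe bed: grey cast ring, 128 mm outside diameter, 24 thick, upright and square to the stem, on a foot 125 x 50. Origin under the foot, 95 above the bench; y along the bed to the headstock. The stem (24 diameter) passes 100 above the origin. Two like thumbscrews slant down and outward at the ring's lower left and right: already set, they do not turn
- lathe: bench lathe, fixed: bed 760 mm long, its top 95 above the bench. Origin on the bench under the bed's middle; y along the bed to the headstock. Headstock y = 190 to 360, top 267 high, hand wheel to 386; motor behind it; chuck to y = 125; tool rest y = 20 to 125 on the -x side, 197 high; tailstock y = -250 to -405, lever 260 high. The steady stands at y = -130 to -40
- wax_tin: flat round aluminium tin, 54 diameter x 28 high, standing on the lathe bed between the steady and the tailstock; leave it alone (sizes in mm)
- chuck_key: dark steel T-shaped chuck key, 85 x 82 x 12, lying on top of the headstock; leave it alone (sizes in mm)
- drive_centre: steel drive centre, 24 diameter x 60 high, standing on the lathe bed between the steady and the tool rest; leave it alone (sizes in mm)

How it is judged (in metres and radians):
On the way:
1. the top thumbscrew is turned in until its jaw seats (within 0.1 rad of the stop) (value of joint thumbscrew above -0.1 rad), for 0.1 s.
At the end, for the whole second after the job is handed in: the top thumbscrew stands 1.22 to 1.92 rad (70 to 110 degrees) back from its seat, is not turning, and the fingers still hold its head (more than 2 N) (value of joint thumbscrew between -1.92 and -1.22 rad and velocity of joint thumbscrew between -0.05 and 0.05 rad/s and contact force between the fingers and thumbscrew above 2 N); the arm keeps its last pose, push and grip.
It fails at once if the thumbscrew is pinched, pressed or forced with more than 50 N in all (contact force between the fingers and thumbscrew above 50 N).
It fails at once if the wax tin, the chuck key or the drive centre is shifted by more than 25 mm (distance of any of wax_tin, chuck_key, drive_centre from where it was at the start of the episode above 0.025 m).
It also fails if it takes over 48 s, if anything falls off the work surface, if the arm or the gripper's body presses on something with over 40 N, if the wrist force passes 120 N, or if a joint passes its speed limit or range.

## Working session

There is one attempt and no reset: what is moved stays moved. The work goes in short steps, Python scripts to look and compute and a tool call to move; the robot and the scene stay as the last step left them, time stands still between calls to the robot, and variables do not carry over. Pictures are saved under pics/ and viewed, at most 10 in all, crops included, and the job is handed in when it is done.

Besides the shell and the picture viewer there is one more tool, called after "Emit:" as name(argument=value, ...), one argument or row to a line, values as JSON. arm_command: Moves the arm, as the interface text tells. Its arguments: {"type":"object","properties":{"slide":{"type":"array"},"delta_rot":{"type":"array"},"gripper":{"type":"array"}},"required":["slide","delta_rot","gripper"]}

```bash
mkdir -p pics; python3 - <<'E'
from station import readout, viewer
import cv2, json
print(readout.read_state())
for n in ("side","top"):
    c=viewer.read_camera(n); cv2.imwrite(f"pics/{n}0.png",c["image"][:,:,::-1])
    print(n,{k:(v.tolist() if hasattr(v,'tolist') else v) for k,v in c.items() if k!="image"})
E
```

```text
{'time': 0.0, 'joint_positions': array([-1.17203351e+00,  4.23867248e-01,  1.63069556e+00, -2.17943990e-06,
        1.08860684e+00, -1.90021487e-02]), 'joint_velocities': array([-0.0007455 , -0.00193158, -0.00031079,  0.00116171,  0.00030389,
       -0.00054073]), 'joint_torque': array([ 5.13080304e-04, -5.44627690e+01, -2.73668665e+01,  6.42806618e-02,
        2.27815151e-02, -1.07779017e-04]), 'eef_pos': array([ 253.48727342, -570.98042402,  403.88280863]), 'tcp_rot': array([-3.07178969e+00, -6.51142505e-01,  4.70282088e-04]), 'wrist_force': array([-0.54047685, -0.10719365,  0.25431114]), 'ft_torque': array([-0.02872189,  0.03737459, -0.03799666]), 'grasp_force': 0.0, 'finger_gap': 88.23912820077643}
side {'fx': 559.4818157962852, 'fy': 559.4818157962852, 'cx': 332.97197848218303, 'cy': 243.60170763241993, 'k1': -0.1331968804755521, 'R': [[-0.5451277484928911, 0.8382411257400435, -0.013694996938137825], [0.6261715441507673, 0.3962432808657571, -0.6714912208395465], [-0.5574450063628835, -0.37462391472889855, -0.7408859476291069]], 't': [193.54082048086903, -267.2697135606411, 1539.1029141100034]}
top {'fx': 552.9719156471716, 'fy': 552.9719156471716, 'cx': 319.3659577941479, 'cy': 247.95144447309846, 'k1': -0.12977147417520415, 'R': [[-0.004387260162536081, -0.9999361607965992, -0.010412794035427551], [-0.997735431937245, 0.005076023953092982, -0.06706893347762895], [0.06711750744228524, 0.010094964694620656, -0.9976940071397389]], 't': [139.88379521951708, 581.8766606618124, 1296.6607413570293]}
```

View pics/side0.png

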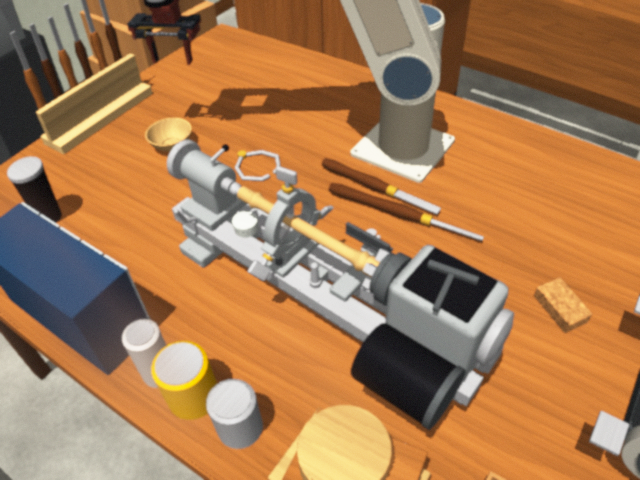

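View pics/top0.png

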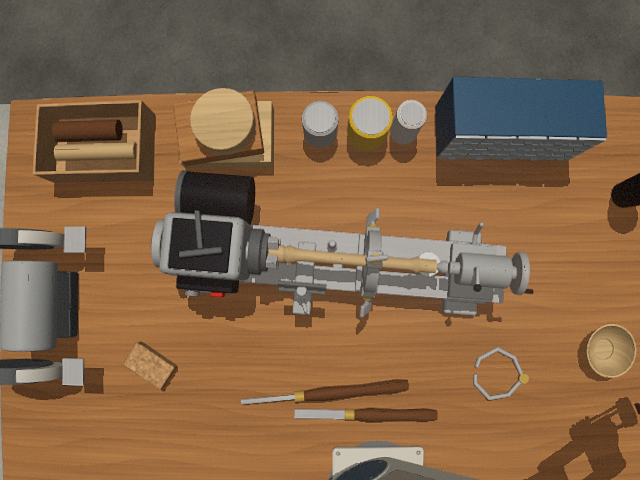

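Side: the steady's top paddle is near (287,176). Top: it is near (376,258). I'll enlarge both.

```bash
python3 - <<'E'
import cv2, numpy as np
a=cv2.imread("pics/side0.png")[150:250,255:321]; b=cv2.imread("pics/top0.png")[215:315,343:409]
a,b=[cv2.resize(i,None,fx=6,fy=6,interpolation=cv2.INTER_CUBIC) for i in (a,b)]
cv2.imwrite("pics/crop1.png",np.hstack([a,b]))
E
```

```text
(no output)
```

View pics/crop1.png

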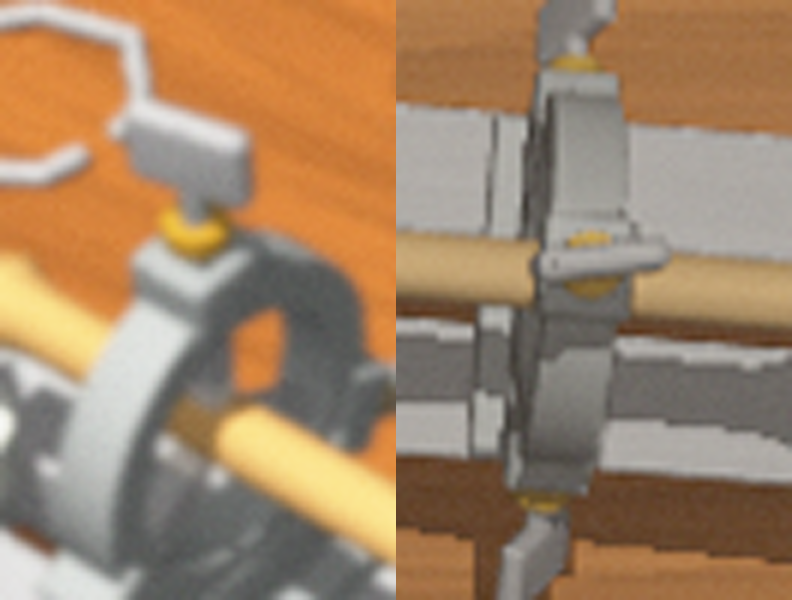

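Crop: in the side view the paddle spans about (135,105)-(250,205), centre about (190,152), i.e. pixel (286.3,174.9). In the top view its upper edge runs (541,266)-(668,252), centre (604,258), i.e. pixel (377.2,257.6).

```bash
cat > h.py <<'E'
import numpy as np, cv2
from scipy.optimize import least_squares
from station import viewer, readout
def proj(c,X):
    return cv2.projectPoints(np.array(X,float).reshape(-1,1,3),cv2.Rodrigues(np.array(c["R"]))[0],np.array(c["t"],float),
      np.array([[c["fx"],0,c["cx"]],[0,c["fy"],c["cy"]],[0,0,1]]),np.array([c["k1"],0,0,0]))[0][:,0]
def atz(c,uv,z):
    return least_squares(lambda p:(proj(c,[p[0],p[1],z])-uv).ravel(),[500,-50],x_scale=100).x
E
python3 - <<'E'
from h import *
s=viewer.read_camera("side");t=viewer.read_camera("top")
r=least_squares(lambda p:np.r_[(proj(s,p)-[286.3,174.9]).ravel(),(proj(t,p+[0,0,14])-[377.2,257.6]).ravel()],[500,-80,300],x_scale=100)
print("centre",r.x,r.fun)
f=lambda x,y:(343+(x-396+.5)/6-.5,215+(y+.5)/6-.5)
A=atz(t,f(543,265),323);B=atz(t,f(667,252),323);print("top ends",A,B,np.hypot(*(A-B)),np.degrees(np.arctan2(*(A-B)[::-1])))
g=lambda x,y:(255+(x+.5)/6-.5,150+(y+.5)/6-.5)
for p,q in [((138,100),(248,134)),((135,117),(245,150))]:
    A=atz(s,g(*p),323);B=atz(s,g(*q),323);print("side top edge",A,B,np.hypot(*(A-B)),np.degrees(np.arctan2(*(A-B)[::-1])))
# lathe bed direction: stem
A=atz(t,(283,256),195);B=atz(t,(430,267),195);print("bed dir",np.degrees(np.arctan2(*(B-A)[::-1])))
st=readout.read_state();from scipy.spatial.transform import Rotation as R
print(R.from_rotvec(st["tcp_rot"]).as_matrix().round(3))
E
```

```text
centre [543.88236041  28.26559964 308.63583006] [-0.05019171 -0.00210415 -0.04206267  0.02977157]
top ends [541.91008983  46.79369215] [545.67836641   8.83186191] 38.148400537912096 95.66888793709334
side top edge [545.98667069  11.96335292] [541.29970866  48.77667034] 37.11048304959748 -82.74430782082887
side top edge [552.68656506  15.90234696] [547.58008433  52.20925229] 36.66425398301656 -81.9939988461457
bed dir -94.58307377894718
[[ 0.914  0.406 -0.   ]
 [ 0.406 -0.914  0.001]
 [-0.    -0.001 -1.   ]]
```

Centre measured at (544, 28, 309), matching the stated 309 height. The width axis is at about 96.5°, so I need tool y at 6.5°. From there the wrist can turn 149° clockwise, which covers the largest possible back-off in one go. First I'll raise and turn, then carry across.

Emit:
arm_command(
  slide=[
    [0, 0, -0.018],
    [0, 0, -0.018],
    [0, 0, -0.018],
    [0, 0, -0.018],
    [0, 0, -0.018],
    [0, 0, -0.018],
    [0, 0, -0.018],
    [0, 0, -0.018],
    [0, 0, -0.018],
  ],
  delta_rot=[
    [0, 0, -8.05],
    [0, 0, -8.05],
    [0, 0, -8.05],
    [0, 0, -8.05],
    [0, 0, -8.05],
    [0, 0, -8.05],
    [0, 0, -8.05],
    [0, 0, -8.05],
    [0, 0, -8.05],
  ],
  gripper=[1, 1, 1, 1, 1, 1, 1, 1, 1],
)

```text
time: 1.1
eef_pos: [253.6, -571.1, 567.2]
tcp_rot: [-2.087, -2.347, -0.0]
wrist_force: [-0.6, 0.4, -0.1]
finger_gap: 87.7
grasp_force: 0.0
```

Emit:
arm_command(
  slide=[
    [0.0281, 0.0178, 0],
    [0.0281, 0.0178, 0],
    [0.0281, 0.0178, 0],
    [0.0281, 0.0178, 0],
    [0.0281, 0.0178, 0],
    [0.0281, 0.0178, 0],
    [0.0281, 0.0178, 0],
    [0.0281, 0.0178, 0],
    [0.0281, 0.0178, 0],
    [0.0281, 0.0178, 0],
    [0.0281, 0.0178, 0],
    [0.0281, 0.0178, 0],
    [0.0281, 0.0178, 0],
    [0.0281, 0.0178, 0],
    [0.0281, 0.0178, 0],
    [0.0281, 0.0178, 0],
    [0.0281, 0.0178, 0],
    [0.0281, 0.0178, 0],
    [0.0281, 0.0178, 0],
    [0.0281, 0.0178, 0],
  ],
  delta_rot=[
    [0, 0, 0],
    [0, 0, 0],
    [0, 0, 0],
    [0, 0, 0],
    [0, 0, 0],
    [0, 0, 0],
    [0, 0, 0],
    [0, 0, 0],
    [0, 0, 0],
    [0, 0, 0],
    [0, 0, 0],
    [0, 0, 0],
    [0, 0, 0],
    [0, 0, 0],
    [0, 0, 0],
    [0, 0, 0],
    [0, 0, 0],
    [0, 0, 0],
    [0, 0, 0],
    [0, 0, 0],
  ],
  gripper=[0.7, 0.5, 0.5, 0.5, 0.5, 0.5, 0.5, 0.5, 0.5, 0.5, 0.5, 0.5, 0.5, 0.5, 0.5, 0.5, 0.5, 0.5, 0.5, 0.5],
)

```text
time: 3.1
eef_pos: [545.2, 28.3, 566.6]
tcp_rot: [-2.094, -2.342, 0.0]
wrist_force: [0.0, -0.1, 0.3]
finger_gap: 43.8
grasp_force: 0.0
```

Emit:
arm_command(
  slide=[
    [0, 0, 0],
  ],
  delta_rot=[
    [0, 0, 0],
  ],
  gripper=[0.5],
)

```text
time: 3.2
eef_pos: [545.9, 29.6, 566.2]
tcp_rot: [-2.09, -2.345, -0.001]
wrist_force: [0.4, -0.6, 0.4]
finger_gap: 43.9
grasp_force: 0.0
```

```bash
cat > s.py <<'E'
from h import *
from scipy.spatial.transform import Rotation as R
def show():
    s=readout.read_state();M=R.from_rotvec(s["tcp_rot"]).as_matrix();np.set_printoptions(precision=3,suppress=True)
    print(s["time"],s["eef_pos"],"yaw_y",np.degrees(np.arctan2(M[1,1],M[0,1])),"z",M[:,2],"F",s["wrist_force"],"T",s["ft_torque"],"gap",s["finger_gap"],"gf",s["grasp_force"],"q",s["joint_positions"])
if __name__=="__main__":show()
E
python3 s.py
```

```text
3.2 [545.899  29.564 566.232] yaw_y 6.574017994089475 z [-0.     0.001 -1.   ] F [ 0.413 -0.632  0.418] T [-0.031 -0.053 -0.016] gap 43.949395611212545 gf 0.0 q [ 0.032  0.156  1.62   0.001  1.366 -0.083]
```

Emit:
arm_command(
  slide=[
    [-0.0011, -0.002, 0.031],
    [0, 0, 0.03],
    [0, 0, 0.03],
    [0, 0, 0],
    [0, 0, 0],
    [0, 0, 0],
  ],
  delta_rot=[
    [0, 0, 0],
    [0, 0, 0],
    [0, 0, 0],
    [0, 0, 0],
    [0, 0, 0],
    [0, 0, 0],
  ],
  gripper=[0.5, 0.5, 0.5, 0.35, 0.28, 0.24],
)

```text
time: 3.8
eef_pos: [543.5, 25.3, 477.5]
tcp_rot: [2.093, 2.34, 0.003]
wrist_force: [1.0, -0.3, -0.2]
finger_gap: 23.6
grasp_force: 0.0
```

```bash
python3 s.py; python3 - <<'E'
from h import *
a=viewer.read_camera("side")["image"][110:210,245:325,::-1];b=viewer.read_camera("top")["image"][215:315,340:400,::-1]
cv2.imwrite("pics/g1.png",np.hstack([cv2.resize(i,None,fx=5.5,fy=5.5,interpolation=cv2.INTER_CUBIC) for i in (a,b)]))
E
```

```text
3.8 [543.459  25.285 477.472] yaw_y 6.369346125337155 z [ 0.003 -0.    -1.   ] F [ 0.973 -0.284 -0.175] T [-0.011 -0.099 -0.042] gap 23.567581409335826 gf 0.0 q [ 0.025  0.223  1.738 -0.     1.177 -0.087]
```

View pics/g1.png

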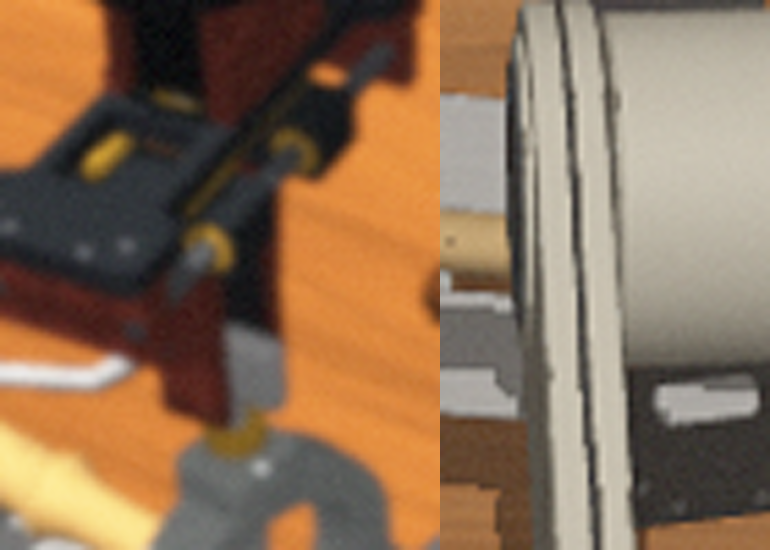

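The near finger (dark red) stands in front of the paddle, with the grey paddle's right half visible behind it at (255,370), so the paddle lies between the fingers. Let it settle and check the position.

Emit:
arm_command(
  slide=[
    [0, 0, 0],
    [0, 0, 0],
    [0, 0, 0],
  ],
  delta_rot=[
    [0, 0, 0],
    [0, 0, 0],
    [0, 0, 0],
  ],
  gripper=[0.2, 0.18, 0.17],
)

```text
time: 4.2
eef_pos: [543.0, 25.6, 476.1]
tcp_rot: [2.094, 2.341, 0.001]
wrist_force: [0.2, 0.5, -0.0]
finger_gap: 15.0
grasp_force: 0.3
```

```bash
python3 s.py
```

```text
4.2 [543.036  25.601 476.05 ] yaw_y 6.389778838386693 z [ 0.001  0.    -1.   ] F [ 0.222  0.539 -0.024] T [-0.018 -0.168  0.015] gap 15.022339203734745 gf 0.25073505006730556 q [ 0.025  0.225  1.74   0.     1.176 -0.086]
```

Emit:
arm_command(
  slide=[
    [0.0013, 0.0003, 0],
    [0.0013, 0.0003, 0],
    [0, 0, 0],
    [0, 0, 0],
  ],
  delta_rot=[
    [0, 0, 0],
    [0, 0, 0],
    [0, 0, 0],
    [0, 0, 0],
  ],
  gripper=[0.165, 0.16, 0.155, 0.15],
)

```text
time: 4.6
eef_pos: [543.5, 28.4, 475.7]
tcp_rot: [2.094, 2.342, 0.001]
wrist_force: [1.5, 0.6, -0.0]
finger_gap: 13.2
grasp_force: 0.9
```

```bash
python3 s.py
```

```text
4.6 [543.511  28.384 475.74 ] yaw_y 6.396363518673653 z [ 0.001  0.    -1.   ] F [ 1.52   0.598 -0.025] T [ 0.097 -0.353 -0.01 ] gap 13.168053009141845 gf 0.9164517000317574 q [ 0.03   0.226  1.739  0.     1.176 -0.081]
```

Emit:
arm_command(
  slide=[
    [0, 0, 0],
    [0, 0, 0],
  ],
  delta_rot=[
    [0, 0, 0],
    [0, 0, 0],
  ],
  gripper=[0.14, 0.135],
)

```text
time: 4.8
eef_pos: [543.7, 28.3, 475.8]
tcp_rot: [2.094, 2.341, 0.002]
wrist_force: [4.5, 1.3, -1.0]
finger_gap: 12.0
grasp_force: 2.3
```

```bash
python3 s.py
```

```text
4.8 [543.703  28.344 475.762] yaw_y 6.387550163089963 z [ 0.001  0.    -1.   ] F [ 4.467  1.328 -1.023] T [ 0.14  -0.801 -0.047] gap 12.00162717751995 gf 2.2633492201566696 q [ 0.03   0.226  1.739  0.     1.175 -0.081]
```

The +x finger touches first, so the screw axis lies about 1.5 mm further in +x. Centre on it.

Emit:
arm_command(
  slide=[
    [0, 0.0007, 0],
    [0, 0.0006, 0],
    [0, 0, 0],
    [0, 0, 0],
  ],
  delta_rot=[
    [0, 0, 0],
    [0, 0, 0],
    [0, 0, 0],
    [0, 0, 0],
  ],
  gripper=[0.135, 0.135, 0.135, 0.135],
)

```text
time: 5.2
eef_pos: [544.5, 28.4, 475.7]
tcp_rot: [-2.094, -2.342, 0.001]
wrist_force: [1.9, 0.6, 0.9]
finger_gap: 11.8
grasp_force: 0.6
```

```bash
python3 s.py
```

```text
5.2 [544.475  28.364 475.656] yaw_y 6.389077361477279 z [-0. -0. -1.] F [1.904 0.585 0.946] T [ 0.134 -0.303 -0.044] gap 11.845609406289727 gf 0.6032342836260796 q [ 0.03   0.228  1.737 -0.     1.177 -0.081]
```

Emit:
arm_command(
  slide=[
    [0, 0, 0],
    [0, 0, 0],
  ],
  delta_rot=[
    [0, 0, 0],
    [0, 0, 0],
  ],
  gripper=[0.13, 0.125],
)

```text
time: 5.4
eef_pos: [544.7, 28.4, 475.7]
tcp_rot: [2.094, 2.342, 0.0]
wrist_force: [2.6, 0.4, 0.0]
finger_gap: 10.9
grasp_force: 1.1
```

```bash
python3 s.py
```

```text
5.4 [544.651  28.383 475.668] yaw_y 6.386428858971736 z [ 0.  0. -1.] F [2.567 0.413 0.015] T [ 0.097 -0.451  0.055] gap 10.947729083252783 gf 1.1217697709798813 q [ 0.03   0.228  1.737  0.     1.177 -0.081]
```

Emit:
arm_command(
  slide=[
    [0, 0.0006, 0],
    [0, 0, 0],
    [0, 0, 0],
  ],
  delta_rot=[
    [0, 0, 0],
    [0, 0, 0],
    [0, 0, 0],
  ],
  gripper=[0.125, 0.121, 0.118],
)

```text
time: 5.7
eef_pos: [545.2, 28.4, 475.6]
tcp_rot: [-2.094, -2.342, 0.0]
wrist_force: [1.0, 0.6, 0.2]
finger_gap: 10.0
grasp_force: 0.6
```

Emit:
arm_command(
  slide=[
    [0, 0, 0],
    [0, 0, 0],
  ],
  delta_rot=[
    [0, 0, 0],
    [0, 0, 0],
  ],
  gripper=[0.116, 0.114],
)

```text
time: 5.9
eef_pos: [545.2, 28.4, 475.6]
tcp_rot: [-2.094, -2.342, 0.0]
wrist_force: [1.1, 0.2, -1.1]
finger_gap: 10.2
grasp_force: 3.7
```

Emit:
arm_command(
  slide=[
    [0, 0, 0],
    [0, 0, 0],
  ],
  delta_rot=[
    [0, 0, 0],
    [0, 0, 0],
  ],
  gripper=[0.112, 0.11],
)

```text
time: 6.1
eef_pos: [545.2, 28.5, 475.6]
tcp_rot: [-2.094, -2.342, -0.0]
wrist_force: [2.6, 0.9, -1.6]
finger_gap: 9.9
grasp_force: 12.1
```

```bash
python3 s.py
```

```text
6.1 [545.201  28.456 475.61 ] yaw_y 6.388418030609639 z [-0.  0. -1.] F [ 2.574  0.916 -1.647] T [ 0.023 -0.352 -0.067] gap 9.907886736537622 gf 12.053049802780151 q [ 0.03   0.229  1.736  0.     1.177 -0.081]
```

The grip is proportional to the commanded opening: 12 N per finger at 0.11. Hold it, then turn gently.

Emit:
arm_command(
  slide=[
    [0, 0, 0],
    [0, 0, 0],
    [0, 0, 0],
  ],
  delta_rot=[
    [0, 0, 0],
    [0, 0, 2],
    [0, 0, 3],
  ],
  gripper=[0.1105, 0.1105, 0.1105],
)

```text
time: 6.4
eef_pos: [545.2, 28.5, 475.6]
tcp_rot: [-2.196, -2.247, 0.0]
wrist_force: [2.5, 0.2, -1.4]
finger_gap: 9.8
grasp_force: 10.4
```

```bash
python3 s.py
```

```text
6.4 [545.196  28.451 475.613] yaw_y 1.3039362991898382 z [-0. -0. -1.] F [ 2.53   0.189 -1.38 ] T [ 0.02  -0.373  0.04 ] gap 9.775323347057887 gf 10.43737068772316 q [ 0.03   0.229  1.736 -0.     1.177  0.008]
```

Emit:
arm_command(
  slide=[
    [0, 0, 2e-05],
    [0, 0, 2e-05],
    [0, 0, 2e-05],
  ],
  delta_rot=[
    [0, 0, 3],
    [0, 0, 3],
    [0, 0, 3],
  ],
  gripper=[0.1105, 0.1105, 0.1105],
)

```text
time: 6.7
eef_pos: [545.2, 28.5, 475.6]
tcp_rot: [-2.366, -2.067, 0.0]
wrist_force: [1.5, 0.7, -0.8]
finger_gap: 9.8
grasp_force: 10.4
```

```bash
python3 s.py
```

```text
6.7 [545.169  28.465 475.578] yaw_y -7.723833388653347 z [-0. -0. -1.] F [ 1.464  0.728 -0.814] T [ 0.003 -0.331  0.019] gap 9.817734944596786 gf 10.428621768951416 q [ 0.03   0.229  1.736 -0.     1.177  0.165]
```

It turns freely, 14° so far at about the drag torque. The screw has at least 46° to go from its start, so run to about 44° total, with a lighter pinch (gap 0.113). After that I'll go in 2° steps so an overrun at the stop stays well under 50 N.

Emit:
arm_command(
  slide=[
    [0, 0, 1e-05],
    [0, 0, 1e-05],
    [0, 0, 1e-05],
    [0, 0, 1e-05],
    [0, 0, 1e-05],
    [0, 0, 1e-05],
    [0, 0, 1e-05],
    [0, 0, 1e-05],
    [0, 0, 1e-05],
    [0, 0, 0],
    [0, 0, 0],
  ],
  delta_rot=[
    [0, 0, 3],
    [0, 0, 3],
    [0, 0, 3],
    [0, 0, 3],
    [0, 0, 3],
    [0, 0, 3],
    [0, 0, 3],
    [0, 0, 3],
    [0, 0, 3],
    [0, 0, 2],
    [0, 0, 0],
  ],
  gripper=[0.112, 0.112, 0.1125, 0.1125, 0.1125, 0.1125, 0.1125, 0.1125, 0.1125, 0.1125, 0.1125],
)

```text
time: 7.8
eef_pos: [545.1, 28.5, 475.4]
tcp_rot: [-2.807, -1.411, 0.001]
wrist_force: [0.6, -0.1, -0.3]
finger_gap: 10.3
grasp_force: 4.5
```

```bash
python3 s.py
```

```text
7.8 [545.081  28.479 475.43 ] yaw_y -36.62416667456315 z [-0.001  0.    -1.   ] F [ 0.642 -0.119 -0.327] T [ 0.062 -0.17  -0.065] gap 10.347127115934983 gf 4.504793509840965 q [0.03  0.229 1.736 0.    1.177 0.67 ]
```

Emit:
arm_command(
  slide=[
    [0, 0, 1e-05],
  ],
  delta_rot=[
    [0, 0, 2],
  ],
  gripper=[0.1125],
)

```text
time: 7.9
eef_pos: [545.1, 28.5, 475.4]
tcp_rot: [-2.83, -1.363, 0.001]
wrist_force: [-0.5, 1.3, -1.0]
finger_gap: 10.0
grasp_force: 4.2
```

```bash
python3 s.py
```

```text
7.9 [545.07   28.472 475.432] yaw_y -38.5718115457036 z [-0.001  0.    -1.   ] F [-0.489  1.338 -1.007] T [ 0.096 -0.156 -0.001] gap 9.996208776506407 gf 4.236394688487053 q [0.03  0.229 1.736 0.    1.177 0.704]
```

Emit:
arm_command(
  slide=[
    [0, 0, 1e-05],
  ],
  delta_rot=[
    [0, 0, 2],
  ],
  gripper=[0.1125],
)

```text
time: 8.0
eef_pos: [545.1, 28.5, 475.4]
tcp_rot: [-2.854, -1.312, 0.001]
wrist_force: [-0.7, 1.0, 0.1]
finger_gap: 10.4
grasp_force: 4.2
```

```bash
python3 s.py
```

```text
8.0 [545.079  28.481 475.401] yaw_y -40.61743449906542 z [-0.001  0.    -1.   ] F [-0.66   1.014  0.147] T [ 0.027 -0.137  0.003] gap 10.377001230811597 gf 4.234188571572304 q [0.03  0.229 1.736 0.    1.177 0.739]
```

Emit:
arm_command(
  slide=[
    [0, 0, 1e-05],
  ],
  delta_rot=[
    [0, 0, 2],
  ],
  gripper=[0.1125],
)

```text
time: 8.1
eef_pos: [545.1, 28.5, 475.4]
tcp_rot: [-2.877, -1.262, 0.001]
wrist_force: [0.3, 0.7, 0.4]
finger_gap: 9.9
grasp_force: 4.2
```

Emit:
arm_command(
  slide=[
    [0, 0, 1e-05],
  ],
  delta_rot=[
    [0, 0, 2],
  ],
  gripper=[0.1125],
)

```text
time: 8.2
eef_pos: [545.1, 28.5, 475.4]
tcp_rot: [-2.898, -1.212, 0.001]
wrist_force: [0.7, -0.4, 0.3]
finger_gap: 10.3
grasp_force: 4.2
```

Emit:
arm_command(
  slide=[
    [0, 0, 1e-05],
  ],
  delta_rot=[
    [0, 0, 2.5],
  ],
  gripper=[0.1135],
)

```text
time: 8.3
eef_pos: [545.0, 28.5, 475.4]
tcp_rot: [-2.924, -1.148, 0.001]
wrist_force: [0.1, 1.0, -0.3]
finger_gap: 10.6
grasp_force: 2.1
```

```bash
python3 s.py
```

```text
8.3 [545.046  28.5   475.397] yaw_y -47.12505909648189 z [-0.001  0.    -1.   ] F [ 0.116  0.978 -0.285] T [ 0.113 -0.07   0.06 ] gap 10.626034934594209 gf 2.1089745685458183 q [0.03  0.229 1.736 0.    1.177 0.853]
```

Emit:
arm_command(
  slide=[
    [0, 0, 1e-05],
  ],
  delta_rot=[
    [0, 0, 2.5],
  ],
  gripper=[0.1135],
)

```text
time: 8.4
eef_pos: [545.0, 28.5, 475.4]
tcp_rot: [-2.948, -1.084, 0.001]
wrist_force: [-0.2, -0.3, -0.7]
finger_gap: 9.9
grasp_force: 2.1
```

Emit:
arm_command(
  slide=[
    [0, 0, 1e-05],
  ],
  delta_rot=[
    [0, 0, 2.5],
  ],
  gripper=[0.1135],
)

```text
time: 8.5
eef_pos: [545.0, 28.5, 475.4]
tcp_rot: [-2.971, -1.019, 0.001]
wrist_force: [-0.3, 0.5, 0.3]
finger_gap: 10.3
grasp_force: 2.1
```

Emit:
arm_command(
  slide=[
    [0, 0, 1e-05],
  ],
  delta_rot=[
    [0, 0, 2.5],
  ],
  gripper=[0.1135],
)

```text
time: 8.6
eef_pos: [545.0, 28.5, 475.4]
tcp_rot: [-2.993, -0.954, 0.001]
wrist_force: [-0.4, 0.0, -0.0]
finger_gap: 10.0
grasp_force: 2.1
```

Emit:
arm_command(
  slide=[
    [0, 0, 1e-05],
  ],
  delta_rot=[
    [0, 0, 2.5],
  ],
  gripper=[0.1135],
)

```text
time: 8.7
eef_pos: [545.0, 28.5, 475.3]
tcp_rot: [-3.013, -0.888, 0.001]
wrist_force: [0.8, 1.0, -0.8]
finger_gap: 10.1
grasp_force: 2.2
```

Emit:
arm_command(
  slide=[
    [0, 0, 1e-05],
  ],
  delta_rot=[
    [0, 0, 2.5],
  ],
  gripper=[0.1135],
)

```text
time: 8.8
eef_pos: [545.0, 28.5, 475.3]
tcp_rot: [-3.032, -0.822, 0.001]
wrist_force: [-0.0, 0.2, -0.7]
finger_gap: 10.2
grasp_force: 2.2
```

```bash
python3 s.py
```

```text
8.8 [545.015  28.509 475.33 ] yaw_y -59.64180083209543 z [-0.001  0.    -1.   ] F [-0.017  0.162 -0.655] T [ 0.137 -0.006  0.055] gap 10.166787751483989 gf 2.1672576293349266 q [0.03  0.229 1.736 0.    1.177 1.071]
```

Emit:
arm_command(
  slide=[
    [0, 0, 1e-05],
  ],
  delta_rot=[
    [0, 0, 2.5],
  ],
  gripper=[0.1135],
)

```text
time: 8.9
eef_pos: [545.0, 28.5, 475.3]
tcp_rot: [-3.049, -0.756, 0.001]
wrist_force: [-0.5, 0.6, -0.5]
finger_gap: 9.7
grasp_force: 2.2
```

Emit:
arm_command(
  slide=[
    [0, 0, 1e-05],
  ],
  delta_rot=[
    [0, 0, 2.5],
  ],
  gripper=[0.1135],
)

```text
time: 9.0
eef_pos: [545.0, 28.5, 475.3]
tcp_rot: [-3.065, -0.689, 0.001]
wrist_force: [0.0, 1.2, -0.5]
finger_gap: 10.0
grasp_force: 2.2
```

Emit:
arm_command(
  slide=[
    [0, 0, 1e-05],
  ],
  delta_rot=[
    [0, 0, 2.5],
  ],
  gripper=[0.1135],
)

```text
time: 9.1
eef_pos: [545.0, 28.5, 475.3]
tcp_rot: [-3.079, -0.622, 0.001]
wrist_force: [-0.0, 1.0, 0.4]
finger_gap: 10.2
grasp_force: 8.7
```

The grip force jumped to 8.7 N, so this is probably the seat. Check the torque.

```bash
python3 s.py
```

```text
9.1 [545.006  28.516 475.324] yaw_y -67.14338418935601 z [-0.001  0.    -1.   ] F [-0.016  0.991  0.409] T [0.181 0.017 0.188] gap 10.24982845820737 gf 8.712479621171951 q [0.03  0.229 1.736 0.    1.177 1.202]
```

Emit:
arm_command(
  slide=[
    [0, 0, 0],
  ],
  delta_rot=[
    [0, 0, 0],
  ],
  gripper=[0.1135],
)

```text
time: 9.2
eef_pos: [545.0, 28.5, 475.3]
tcp_rot: [-3.079, -0.624, 0.001]
wrist_force: [-0.3, 1.4, 0.7]
finger_gap: 9.9
grasp_force: 4.7
```

```bash
python3 s.py
```

```text
9.2 [545.015  28.529 475.306] yaw_y -67.06842540135035 z [-0.001  0.    -1.   ] F [-0.338  1.449  0.743] T [0.172 0.079 0.108] gap 9.930816416317723 gf 4.719275459647179 q [0.03  0.229 1.736 0.    1.177 1.201]
```

Emit:
arm_command(
  slide=[
    [0, 0, 0],
    [0, 0, 0],
  ],
  delta_rot=[
    [0, 0, 0.8],
    [0, 0, 0],
  ],
  gripper=[0.1135, 0.1135],
)

```text
time: 9.4
eef_pos: [545.0, 28.5, 475.3]
tcp_rot: [-3.083, -0.603, 0.001]
wrist_force: [-1.6, 0.5, -0.3]
finger_gap: 10.0
grasp_force: 10.3
```

```bash
python3 s.py
```

```text
9.4 [545.016  28.525 475.321] yaw_y -67.86450337603272 z [-0.001  0.    -1.   ] F [-1.569  0.499 -0.267] T [0.246 0.214 0.263] gap 9.993904193771206 gf 10.304628610610962 q [0.03  0.229 1.736 0.    1.177 1.215]
```

Torque has risen to 0.26 N m and the grip to 10 N with no further turning, so it is firmly seated at a tool yaw of about -66.7°. Back off by 91.5°, which includes 1.3° of wind-up, with a somewhat firmer pinch.

Emit:
arm_command(
  slide=[
    [0, 0, 0],
    [0, 0, -2e-05],
    [0, 0, -2e-05],
    [0, 0, -2e-05],
    [0, 0, -2e-05],
    [0, 0, -2e-05],
    [0, 0, -2e-05],
    [0, 0, -2e-05],
    [0, 0, -2e-05],
    [0, 0, -2e-05],
    [0, 0, -2e-05],
    [0, 0, -2e-05],
    [0, 0, -2e-05],
    [0, 0, -2e-05],
    [0, 0, -2e-05],
    [0, 0, -2e-05],
    [0, 0, -2e-05],
    [0, 0, -2e-05],
    [0, 0, -2e-05],
    [0, 0, 0],
  ],
  delta_rot=[
    [0, 0, -1.5],
    [0, 0, -2],
    [0, 0, -4],
    [0, 0, -5.5],
    [0, 0, -5.5],
    [0, 0, -5.5],
    [0, 0, -5.5],
    [0, 0, -5.5],
    [0, 0, -5.5],
    [0, 0, -5.5],
    [0, 0, -5.5],
    [0, 0, -5.5],
    [0, 0, -5.5],
    [0, 0, -5.5],
    [0, 0, -5.5],
    [0, 0, -5.5],
    [0, 0, -5.5],
    [0, 0, -4],
    [0, 0, -3],
    [0, 0, 0],
  ],
  gripper=[0.1135, 0.1125, 0.112, 0.1115, 0.1115, 0.1115, 0.1115, 0.1115, 0.1115, 0.1115, 0.1115, 0.1115, 0.1115, 0.1115, 0.1115, 0.1115, 0.1115, 0.1115, 0.1115, 0.1115],
)

```text
time: 11.4
eef_pos: [545.3, 28.4, 475.7]
tcp_rot: [1.718, 2.63, 0.0]
wrist_force: [0.9, 0.6, -1.1]
finger_gap: 10.1
grasp_force: 7.3
```

```bash
python3 s.py
```

```text
11.4 [545.335  28.4   475.699] yaw_y 23.675241288556947 z [ 0.  0. -1.] F [ 0.94   0.627 -1.116] T [ 0.151 -0.259  0.044] gap 10.146077127367693 gf 7.341260388493538 q [ 0.03   0.229  1.735 -0.     1.177 -0.383]
```

Emit:
arm_command(
  slide=[
    [0, 0, 0],
    [0, 0, 0],
    [0, 0, 0],
  ],
  delta_rot=[
    [0, 0, 0],
    [0, 0, 0],
    [0, 0, 0],
  ],
  gripper=[0.1115, 0.111, 0.111],
)

```text
time: 11.7
eef_pos: [545.3, 28.4, 475.7]
tcp_rot: [1.721, 2.628, 0.0]
wrist_force: [1.5, 0.3, -1.6]
finger_gap: 9.8
grasp_force: 8.9
```

```bash
python3 s.py; python3 - <<'E'
from h import *
a=viewer.read_camera("side")["image"][110:210,245:345,::-1]
cv2.imwrite("pics/end.png",cv2.resize(a,None,fx=5.5,fy=5.5,interpolation=cv2.INTER_CUBIC))
E
```

```text
11.7 [545.304  28.403 475.708] yaw_y 23.564663720920365 z [ 0. -0. -1.] F [ 1.484  0.289 -1.617] T [ 0.131 -0.412  0.033] gap 9.793503193932175 gf 8.894779533147812 q [ 0.03   0.229  1.735 -0.     1.177 -0.381]
```

View pics/end.png

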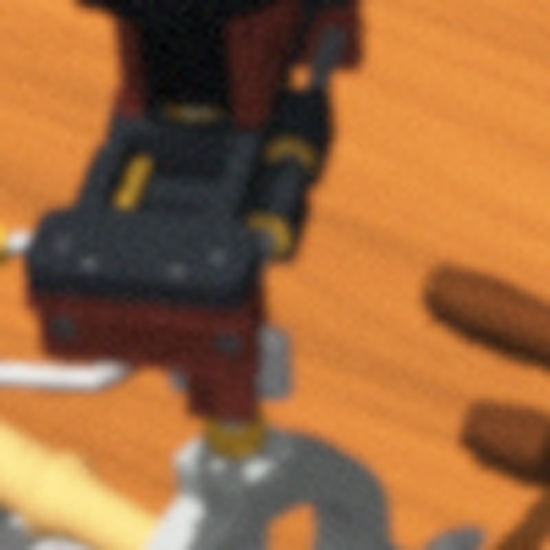

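The picture shows the fingers still holding the head, with the paddle's edges showing on both sides of the near finger at (180,378) and (275,360), parallel to the pad. The screw is about 90° back from the seat, held at about 9 N per finger and not turning.

```bash
python3 -c "
from station import ctrl; print(ctrl.sign_off())"
```

```text
the job is handed in; nothing more can be done
None
```

The thumbscrew was turned in to its seat, backed off about 90° and is still held at about 9 N per finger; the job is handed in at about 12 s, but the hand-in returned no verdict.

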